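# Hang a lopsided tile sample board on its display prong

### The arm

A 6-joint arm with a two-finger parallel gripper is mounted at the origin on the work surface. World frame = base frame: x ahead of the robot, y to its left, z up, the work surface at z = 0. Lengths are in m, angles in rad, forces in N, time in s.
With the tool pointing down it reaches from about 0.35 to 0.975 m from the base axis. Payload 4.9 kg.
Tool frame: the origin (TCP) lies midway between the tips of the shut fingers; the grasp point (between the pads) lies 19 mm behind it; z points along the fingers, y is the direction in which the jaws open and shut (so a half turn about z gives the same grasp; the last joint's range is limited). The gripper opens to 85 mm and grips with 20 to 120 N. Pads are 22 mm wide; open, the fingers measure 114 mm over their backs; the gripper's body (76 mm by 85 mm) begins 54 mm behind the grasp point. The pads swing forward as they close: fully open they stand 13 mm farther back than shut.
Start: joints at [-1.414, 0.053, 1.613, -0, 1.476, -0.119], TCP at [0.17, -0.601, 0.231] pointing down, gripper open.
Joint ranges: [-3.01, 3.01], [-1.01, 2.22], [0.06, 2.58], [-1.02, 4.17], [0.09, 2.62], [-3.14, 3.14]. Speed limits (rad/s): [2.57, 2.57, 3.14, 3.14, 3.14, 3.14].

### API

Orientations are given as a rotation vector (axis times angle).
In Python, from station import ctrl gives the robot as it stands.
- The arm moves only by the tool drive_tool, never from a script. Its argument "moves" is one flat list of numbers, 7 for each row, row after row: the turn, a rotation vector about the world's x, y, z in degrees, then the shift along the world's x, y, z in m, then the closure, from 0 (fully open) to 1 (shut). A call has exactly 5 rows; each row shifts and turns the commanded pose from where the row before left it; what a row does not reach is not made up. A row lasts 1/8 s, in which the tool goes at most 62.5 mm and 10.7 degrees, less where a joint would pass 70% of its speed; a pose out of reach is approached as far as the arm can. A call is refused whole if a number of a shift passes 0.0625 or a number of a turn 10.7, either way. A call with a gripper value outside its range is refused whole. The fingers move at their own pace and stop on an object; "newtons" is the grip in N (left out, the last holds). Time passes only in rows, so rows that do not move let the fingers close, or fill a call up. It gives the time, the measured TCP pose, the force and the opening at its end, in the units of the state.
- ctrl.get_obs(): the state, without advancing time (a new reading comes with each control period).
- ctrl.get_image(name): name is "scene" or "top" or "wrist"; returns the picture (480x640x3 uint8, red, green, blue); there is no depth.
- ctrl.get_calibration(name): a dict with "fx", "fy", "cx", "cy" (pixels), "rvec" (rotation vector, rad) and "tvec" (3), from world to camera coordinates, as OpenCV has them; the wrist camera has in their place "T_tool_cam" (4x4, takes a point from camera to tool coordinates, whose origin is the TCP and whose axes are the flange's). Camera axes: x right, y down, z forward; pixel columns grow to the right and rows downward; lengths in m; the calibration is good to about 2 mm. A picture is of the moment at which its call begins: read the wrist's pose just before it. get_calibration takes no time and is no camera call.
- ctrl.finish_job(): hands the job in, once; it reports no verdict.
The state is a dict: "t": time; "q": joint angles; "dq": joint speeds; "effort": joint torques, N m; "tool_pos": TCP position; "tool_rot": TCP orientation; "contact_force": force on the tool from outside, world axes, zero at the start; "wrist_torque": the same for the moment, N m; "opening": finger opening in m.
Only numpy, scipy, OpenCV 4.12 (cv2) and the standard library are available. Lean on these libraries where they do the work, as an engineer would, in place of code of your own. Each camera call takes 0.05 s, during which the arm holds its last target.

### The job

Take the tile sample board out of the wooden rack and hang it by its carrying slot on the prong of the display stand. One half carries a stone sample of unknown weight, so feel for its balance point: let the prong gently take the weight while you still hold the board, and let go only once it balances, so that it stays there level and still. Keep the board upright throughout, do not knock or press hard on the stand, and leave the paint pot, the hammer and the tiles alone.

Things in the scene. Friction and masses are not known exactly. Their poses are not given: they have to be found in the camera images.
- board: Tile sample board, loose: upright light plywood panel 14 mm thick (its x), 300 wide (y), 170 tall (z, up); origin at the centre of its bottom edge, mosaic face (4 mm proud, z 48 to 98 mm) to +x. A carrying slot goes right through: y from -90 to 90, z from 102 to 130 mm. The plain strip above it (z 130 to 170 mm) can be pinched from above across its 14 mm. The whole weighs 0.31 to 0.65 kg.
- board_slot (a point): Middle of the slot's upper edge (y = 0, z = 130 mm in the board's frame, mid-thickness); axes as the board's. The edge is straight and level; it may rest on the prong anywhere. The board balances on a point of it between y = 20 and y = 62 mm, which cannot be seen, its centre of mass about 52 mm below. Hung freely it tips 1.1 degrees for each mm that the prong is off that point.
- stand: Steel display stand, fixed and rigid: foot plate 150 x 120 x 10 mm, origin at the middle of its underside, z up. A 20 mm square post, 230 mm high, is centred at x = -58 mm. From its top a level round prong 8 mm thick runs along the stand's +x (y = 0, axis at z = 226 mm); from x = 36 mm it turns up, ending at x = 48 mm, its tip at 239 mm, the stand's highest point.
- prong (a point): Point on top of the prong, in the middle of its level part: x = 0, y = 0, z = 230 mm in the stand's frame; axes as the stand's (x along the prong towards its turned-up end). The level part runs from x = -48 mm (post) to 36 mm; the turned-up tip is 9 mm higher than this point.
- rack: Beech rack, fixed, in which the board stands at the start: base 110 x 220 x 12 mm, two cleats up to 50 mm high leave a slot 16 mm wide along its y, in which the board stands 38 mm deep on the base; origin at the centre of its underside, z up.
- pot: Bystander: blue paint pot, cup 68 mm wide and 62 mm tall; origin at the centre of its underside.
- hammer: Bystander: tile hammer lying on the bench, handle along its x, steel head of 140 mm across at x = 100 mm, 32 mm high; origin under the handle's middle.
- tiles: Bystander: stack of four tiles, 72 x 72 x 40 mm; origin at the centre of its underside.
- slab: Stone sample fixed in the board's +y half, 90 mm wide, 55 tall: it spans y 55 to 145, z 45 to 100 mm of the board, 10 mm proud of the +x face and 4 mm of the back. Origin at the centre of its lower edge, axes as the board's. Solid or a hollow veneer, it weighs 0.06 to 0.40 kg, which cannot be seen.
There are look-alikes about, which are no part of the job. Of the things like the rack, leave any that is pink; of the rest the smaller one is meant. There is more than one size of the stand; the job needs the larger.

How it is judged:
On the way, in this order (a step that is already met when the one before it is completed fails the run):
1. the board is lifted out of the rack, held in the fingers (contact force between the fingers and board above 1 N and contact force between board and rack below 0.1 N and z of board in the frame of rack above 0.055 m), for 0.2 s.
2. the board's slot bears on the prong with at least 2.5 N while the fingers still hold the board (x of board_slot in the frame of prong between -0.045 and 0.035 m and y of prong in the frame of board_slot between 0 and 0.088 m and z of prong in the frame of board_slot between -0.005 and 0.005 m and contact force between board and stand above 2.5 N and contact force between the fingers and board above 1 N), for 0.3 s.
At the end, for the whole second after the job is handed in: The board hangs by the upper edge of its slot on the level part of the prong, let go, upright and level within 2.6 degrees, and still (under 20 mm/s and 0.1 rad/s) (x of board_slot in the frame of prong between -0.045 and 0.035 m and y of prong in the frame of board_slot between 0 and 0.088 m and z of prong in the frame of board_slot between -0.005 and 0.005 m and contact force between board and stand above 2 N and angle between board's own z axis and vertical below 0.045 rad and linear speed of board below 0.02 m/s and angular speed of board below 0.1 rad/s and contact force between the fingers and board below 0.1 N); the robot touches nothing.
It fails at once if the board tips more than 6 degrees from upright at any time (angle between board's own z axis and vertical above 0.105 rad).
It fails at once if the board presses on or knocks the stand with more than 18 N (contact force between board and stand above 18 N).
It fails at once if the arm or fingers push the stand with more than 18 N (contact force between any of the fingers, the arm and stand above 18 N).
It fails at once if the pot, the hammer or the tiles are moved more than 15 mm (distance of any of pot, hammer, tiles from where it was at the start of the episode above 0.015 m).
It also fails if it takes over 70 s, if anything falls off the work surface, if the arm or the gripper's body presses on something with over 40 N, if the wrist force passes 120 N, or if a joint passes its speed limit or range.

## Working session

There is one attempt and no reset: what is moved stays moved. The work goes in short steps, Python scripts to look and compute and a tool call to move; the robot and the scene stay as the last step left them, time stands still between calls to the robot, and variables do not carry over. Pictures are saved under pics/ and viewed, and the job is handed in when it is done.

Besides the shell and the picture viewer there is one more tool, called after "Emit:" by a JSON object that holds its "api" and its "payload". drive_tool: Moves the arm, as the interface text tells. Its arguments: {"type":"object","properties":{"moves":{"type":"array","items":{"type":"number"}},"newtons":{"type":"number"}},"required":["moves"]}

```bash
ls; mkdir -p pics
python3 - <<'E'
from station import ctrl
import cv2
o=ctrl.get_obs();print({k:(v if not hasattr(v,'tolist') else v.tolist()) for k,v in o.items()})
for n in ("scene","top"):
    im=ctrl.get_image(n);cv2.imwrite(f"pics/{n}0.png",im[:,:,::-1]);print(n,ctrl.get_calibration(n))
print(ctrl.get_calibration("wrist"))
E
```

```text
pics
{'t': 0.0, 'q': [-1.4140062281192256, 0.053364070641374065, 1.6142752428711602, -1.9698907500255115e-05, 1.4759681311818642, -0.1190001695055013], 'dq': [0.0006370341251231678, -3.8329224646151336e-05, 0.00021276836720319125, 0.0019544436267981526, -0.00045929219147264214, -0.002664816708899372], 'effort': [-0.0025353637465741485, -39.36792969703674, -37.018046379089355, -0.0003032992208318319, 0.007015112059889361, -1.1068125616020552e-05], 'tool_pos': [0.17009169678531805, -0.6007791962440944, 0.23006973286657148], 'tool_rot': [-3.1097758038137986, -0.4315648051277104, 9.05331688864525e-05], 'contact_force': [-0.7436507732618614, -1.0206959070979946, -0.5121080209390815], 'wrist_torque': [0.010052229955701524, 0.013851411790019419, 0.030963770115710547], 'opening': 0.08539710760722952}
scene {'fx': 478.4779300455915, 'fy': 478.4779300455915, 'cx': 319.78454459855806, 'cy': 249.0183816602629, 'rvec': array([ 2.17684457,  0.96737159, -0.39737561]), 'tvec': array([-0.35478673, -0.1319003 ,  1.45299628])}
top {'fx': 574.8259664155499, 'fy': 574.8259664155499, 'cx': 318.5231424940932, 'cy': 234.05325427781938, 'rvec': array([ 2.12753204, -2.15224086,  0.16480351]), 'tvec': array([0.01232205, 0.53314864, 1.47122022])}
{'fx': 340.7939615831052, 'fy': 340.7939615831052, 'cx': 318.4352342281196, 'cy': 246.45377808188098, 'T_tool_cam': array([[ 1.41431507e-04, -9.55100542e-01, -2.96281852e-01,
         7.38491550e-02],
       [ 9.99999921e-01,  2.51605996e-05,  3.96246319e-04,
        -1.33011235e-03],
       [-3.71000445e-04, -2.96281884e-01,  9.55100470e-01,
        -1.41952977e-01],
       [ 0.00000000e+00,  0.00000000e+00,  0.00000000e+00,
         1.00000000e+00]])}
```

View pics/scene0.png

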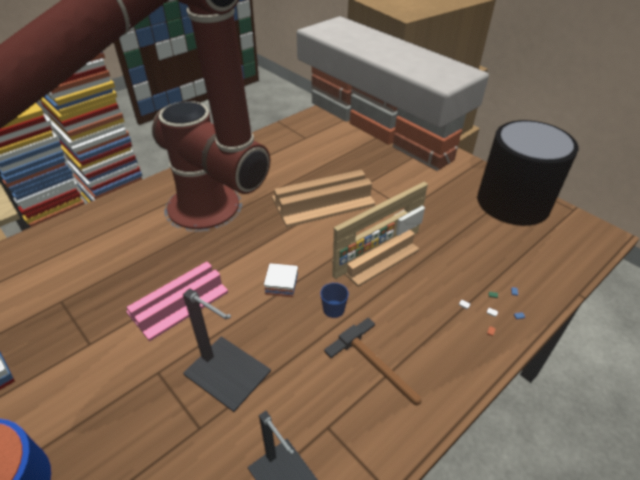

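View pics/top0.png

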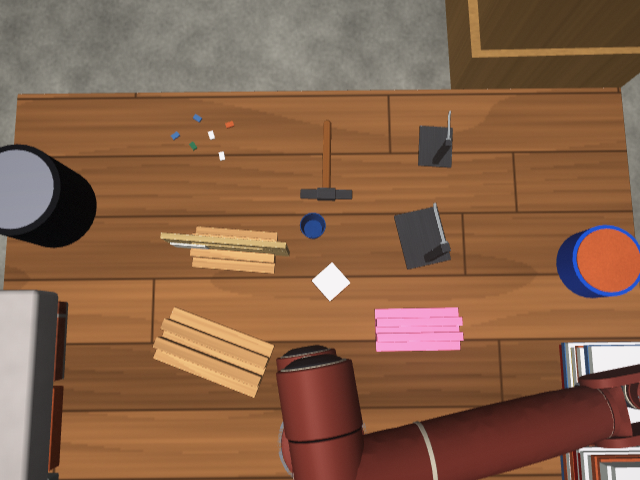

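Look-alikes: racks at top (235,250) (holds the board, natural, smaller), (213,352) (natural, larger, empty), (418,330) (pink). Stands at top (423,238) (larger) and (436,147) (smaller). I choose the rack at (235,250) and the stand at (423,238), and will check both in a crop.

Run:
```python
import cv2,numpy as np
t=cv2.imread("pics/top0.png");s=cv2.imread("pics/scene0.png")
def c(im,x,y,w,h,k):return cv2.resize(im[y:y+h,x:x+w],None,fx=k,fy=k,interpolation=cv2.INTER_CUBIC)
cv2.imwrite("pics/cA.png",np.vstack([c(t,150,215,150,70,5)]))
cv2.imwrite("pics/cB.png",c(t,385,100,90,180,4)[:600*2][:, :][0:720:1])
cv2.imwrite("pics/cB.png",np.hstack([c(t,385,195,80,80,5),c(s,180,280,100,133,3)[:400,:]]))
cv2.imwrite("pics/cC.png",c(s,320,175,120,115,5))
```

```text
Traceback (most recent call last):
ValueError: all the input array dimensions except for the concatenation axis must match exactly, but along dimension 0, the array at index 0 has size 400 and the array at index 1 has size 399
```

View pics/cA.png

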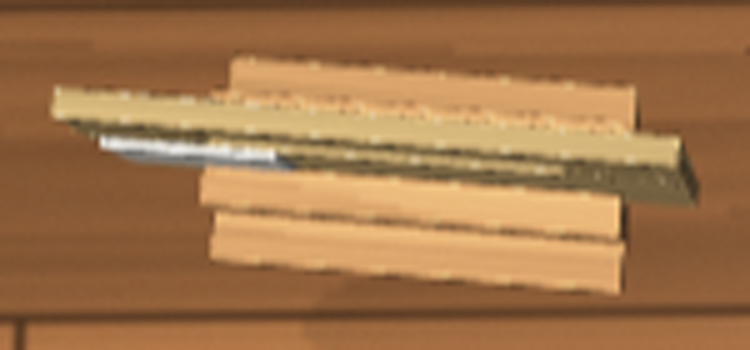

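```bash
python3 -c "
import cv2;print(cv2.imread('pics/cB.png').shape)"
```

```text
(720, 360, 3)
```

View pics/cB.png

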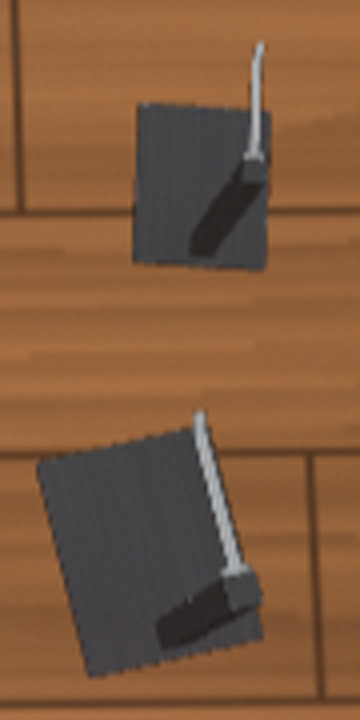

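```bash
cat > h.py <<'E'
import cv2,numpy as np
from station import ctrl
from scipy.optimize import least_squares
from scipy.spatial.transform import Rotation as R
def cal(n):
    c=ctrl.get_calibration(n);return np.array([[c['fx'],0,c['cx']],[0,c['fy'],c['cy']],[0,0,1]]),c['rvec'],c['tvec']
def proj(n,P):
    K,r,t=cal(n);return cv2.projectPoints(np.array(P,float).reshape(-1,3),r,t,K,None)[0].reshape(-1,2)
def campos(n):
    K,r,t=cal(n);return -R.from_rotvec(r).as_matrix().T@t
def back(n,px,z):
    K,r,t=cal(n);Rm=R.from_rotvec(r).as_matrix();d=Rm.T@np.linalg.inv(K)@np.array([px[0],px[1],1.]);c=-Rm.T@t
    return c+d*(z-c[2])/d[2]
def T(p,P):
    x,y,z,a=p;P=np.array(P,float).reshape(-1,3);c,s=np.cos(a),np.sin(a)
    return np.c_[x+c*P[:,0]-s*P[:,1],y+s*P[:,0]+c*P[:,1],z+P[:,2]]
def wristcam(tool_pos,tool_rot):
    c=ctrl.get_calibration("wrist");M=np.eye(4);M[:3,:3]=R.from_rotvec(tool_rot).as_matrix();M[:3,3]=tool_pos
    W=M@c['T_tool_cam'];K=np.array([[c['fx'],0,c['cx']],[0,c['fy'],c['cy']],[0,0,1]]);return K,W
def wproj(K,W,P):
    I=np.linalg.inv(W);return cv2.projectPoints(np.array(P,float).reshape(-1,3),cv2.Rodrigues(I[:3,:3])[0],I[:3,3],K,None)[0].reshape(-1,2)
E
python3 - <<'E'
from h import *
print(campos("scene"),campos("top"))
s=cv2.imread("pics/scene0.png")
def c(im,x,y,w,h,k):return cv2.resize(im[y:y+h,x:x+w],None,fx=k,fy=k,interpolation=cv2.INTER_CUBIC)
cv2.imwrite("pics/cC.png",c(s,320,175,120,115,5))
cv2.imwrite("pics/cD.png",c(s,175,280,110,135,4))
for px in [(160.6,232.4),(160.6,238),(286.4,242.4),(286,248)]: print(back("top",px,.182))
for px in [(394.5,215.5),(407.5,269.5),(450.5,260),(432.5,207)]: print(back("top",px,.01))
print(back("top",(435,202.5),.237))
for nm,px in [("pot",(313,226)),("tiles",(331,282)),("hammerhead",(326,194)),("hend",(327,122)),("smallstand",(436,147))]: print(nm,back("top",px,.03))
E
```

```text
[ 1.07054362 -0.50166729  0.92560022] [0.29934712 0.00521315 1.5359858 ]
[0.51967998 0.38294024 0.182     ]
[0.50615975 0.38251935 0.182     ]
[0.49206138 0.08272208 0.182     ]
[0.47863808 0.08370883 0.182     ]
[ 0.58647096 -0.19949744  0.01      ]
[ 0.43996258 -0.22942281  0.01      ]
[ 0.46402261 -0.34493561  0.01      ]
[ 0.60864518 -0.30301468  0.01      ]
[ 0.5731434  -0.26336995  0.237     ]
pot [0.5568865  0.02060432 0.03      ]
tiles [ 0.40764952 -0.02504043  0.03      ]
hammerhead [ 0.64349727 -0.01510565  0.03      ]
hend [ 0.84497081 -0.02053478  0.03      ]
smallstand [ 0.77050028 -0.315447    0.03      ]
```

View pics/cC.png

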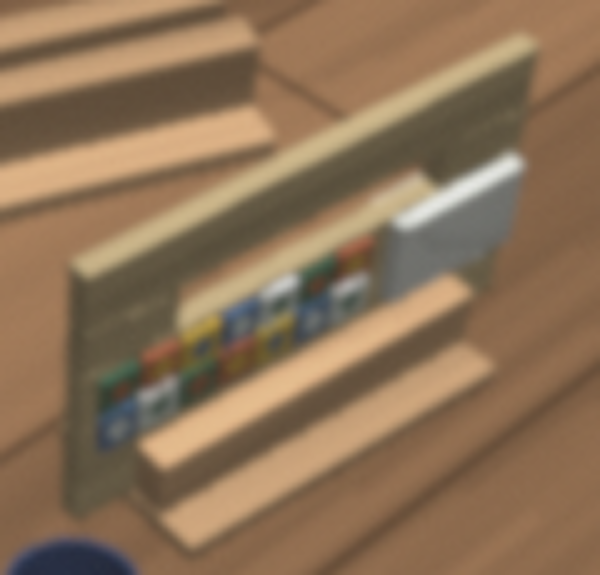

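View pics/cD.png

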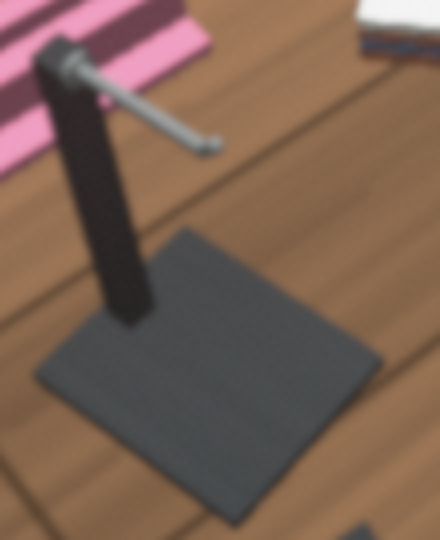

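Run:
```python
from h import *
def fit(obs,p0,zfree=False):
    f=lambda p:np.concatenate([(proj(n,T([p[0],p[1],p[2] if zfree else p0[2],p[3]],P))-px).ravel() for n,P,px in obs for px in [np.array(px)]])
    r=least_squares(f,p0,loss='soft_l1');print(np.round(r.x,4),np.degrees(r.x[3]).round(2));print(np.round(r.fun.reshape(-1,2),1).tolist());return r.x
board=[("top",[[.007,.15,.17],[-.007,.15,.17],[.007,-.15,.17],[-.007,-.15,.17]],[(160.6,232.4),(160.6,238),(286.4,242.4),(286,248)]),
 ("scene",[[.007,-.15,.17],[.007,-.15,0],[-.007,.15,.17]],[(337.6,230.6),(336,277.4),(426,182.6)])]
fit(board,[.4992,.233,.012,-.09])
fit(board[:1],[.4992,.233,.012,-.09])
foot=[[.075,.06,.01],[-.075,.06,.01],[-.075,-.06,.01]]
st=[("top",foot+[[.048,0,.239]],[(394.5,215.5),(407.5,269.5),(450.5,260),(435,202.5)]),
 ("scene",[[-.075,.06,.01],[.075,.06,.01],[.075,-.06,.01],[-.075,-.06,.01],[.046,0,.239]],[(221.3,337),(270.8,370.5),(233.8,409),(184.5,373.8),(229.5,314.5)])]
fit(st,[.525,-.269,0,.2])
fit(st[:1],[.525,-.269,0,.2])
print(R.from_rotvec([-3.1097758, -0.4315648, 0]).as_matrix().round(3))
```

```text
[ 0.5002  0.2339  0.5703 -0.0939] -5.38
[[0.2, -0.6], [-0.5, -0.5], [-0.5, -0.4], [-0.6, -0.2], [-0.5, -0.5], [-1.0, 1.9], [-1.8, -1.4]]
[ 0.4991  0.2329  0.012  -0.0916] -5.25
[[0.5, -0.1], [-0.2, 0.1], [-0.1, -0.1], [-0.2, 0.1]]
[ 0.5271 -0.2719  0.0259  0.2132] 12.22
[[-0.8, -0.4], [-0.1, -0.4], [0.5, -0.9], [-0.6, -0.5], [-0.3, -2.1], [0.4, -2.2], [-0.4, 1.4], [-2.5, -1.6], [-0.4, 0.5]]
[ 0.5254 -0.2726  0.      0.2004] 11.48
[[-0.2, -0.2], [-0.3, -0.0], [0.5, 0.1], [0.0, 0.1]]
[[ 0.962  0.272 -0.   ]
 [ 0.272 -0.962  0.002]
 [ 0.    -0.002 -1.   ]]
```

Emit:
{"api": "drive_tool", "payload": {"moves": [0,0,4.6,0.04,0.04,0.02,0,0,0,4.6,0.04,0.04,0.02,0,0,0,4.6,0.04,0.04,0.02,0,0,0,4.6,0.04,0.04,0.02,0,0,0,4.6,0.04,0.04,0.02,0], "newtons": 60}}

```text
t: 0.72
tool_pos: [0.3711, -0.3997, 0.3314]
tool_rot: [-2.961, -1.047, 0.0]
contact_force: [0.6, -1.1, 0.8]
opening: 0.0856
```

Emit:
{"api": "drive_tool", "payload": {"moves": [0,0,4.6,0.01,0.06,0,0,0,0,4.6,0.01,0.06,0,0,0,0,4.6,0.01,0.06,0,0,0,0,4.6,0.01,0.06,0,0,0,0,4.6,0.01,0.06,0,0]}}

```text
t: 1.35
tool_pos: [0.4199, -0.0994, 0.3309]
tool_rot: [-2.694, -1.616, -0.0]
contact_force: [0.9, 0.1, 0.5]
opening: 0.0855
```

Emit:
{"api": "drive_tool", "payload": {"moves": [0,0,4.6,0.016,0.06,0,0,0,0,4.6,0.016,0.06,0,0,0,0,4.6,0.016,0.06,0,0,0,0,4.6,0.016,0.06,0,0,0,0,4.6,0.016,0.06,0,0]}}

```text
t: 1.98
tool_pos: [0.5001, 0.2008, 0.3309]
tool_rot: [2.317, 2.122, -0.001]
contact_force: [0.6, -0.3, 0.9]
opening: 0.0858
```

Look from the wrist here, with the fitted outline drawn.

Run:
```python
from h import *
o=ctrl.get_obs();im=ctrl.get_image("wrist")[:,:,::-1].copy();cv2.imwrite("pics/w1.png",im)
K,W=wristcam(o['tool_pos'],o['tool_rot']);print(o['tool_pos'],R.from_rotvec(o['tool_rot']).as_matrix().round(3).tolist())
P=T([.4995,.233,.012,np.radians(-5.3)],[[.007,.15,.17],[-.007,.15,.17],[-.007,-.15,.17],[.007,-.15,.17]])
px=wproj(K,W,P);print(px)
cv2.polylines(im,[px.astype(int).reshape(-1,1,2)],True,(0,0,255),1);cv2.imwrite("pics/w1o.png",im)
```

```text
[0.50014232 0.20078753 0.33086951] [[0.088, 0.996, -0.0], [0.996, -0.088, -0.0], [-0.0, -0.0, -1.0]]
[[327.27699353 -12.74427506]
 [307.89642489 -12.86899998]
 [309.19214877 347.07945435]
 [323.41159593 347.12943527]]
```

View pics/w1o.png

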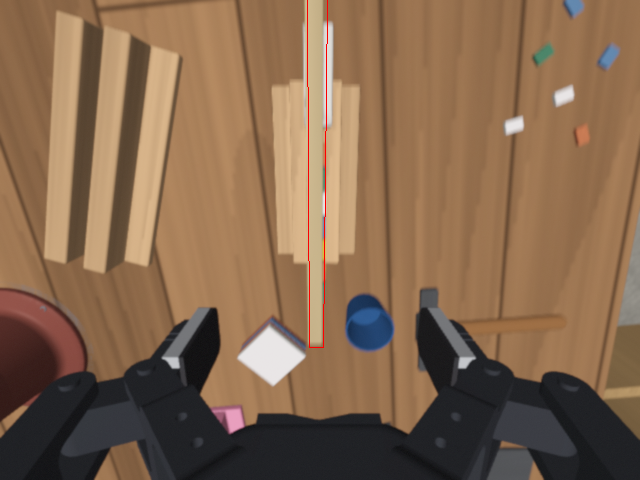

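Emit:
{"api": "drive_tool", "payload": {"moves": [0,0,-0.2,0.003,0.025,-0.01,0,0,0,0,0,0.025,-0.03,0,0,0,0,0,0.023,-0.03,0,0,0,0,0,0,-0.03,0,0,0,0,0,0,-0.01,0]}}

```text
t: 2.65
tool_pos: [0.5017, 0.2713, 0.2182]
tool_rot: [-2.322, -2.114, 0.008]
contact_force: [-0.3, -0.0, -0.5]
opening: 0.0852
```

```bash
cat >> h.py <<'E'
def avg(n=8):
    F=[];M=[]
    for i in range(n):
        ctrl.get_image("top");o=ctrl.get_obs();F.append(o['contact_force']);M.append(o['wrist_torque'])
    F=np.array(F);M=np.array(M)
    print("t",round(o['t'],2),"pos",np.round(o['tool_pos'],4),"rot",np.round(o['tool_rot'],4),"open",round(o['opening'],4))
    print("F",F.mean(0).round(3),F.std(0).round(2),"M",M.mean(0).round(4),M.std(0).round(4))
    return F.mean(0),M.mean(0)
E
python3 - <<'E'
from h import *
avg(14)
E
```

```text
t 3.35 pos [0.5033 0.2716 0.2215] rot [2.3236e+00 2.1142e+00 4.0000e-04] open 0.0855
F [ 0.011 -0.082  0.182] [0.48 0.58 0.43] M [-0.0028 -0.0051 -0.0018] [0.0259 0.0283 0.0314]
```

Emit:
{"api": "drive_tool", "payload": {"moves": [0,0,0,0,0,-0.03,0,0,0,0,0,0,-0.025,0,0,0,0,0,0,-0.015,0,0,0,0,0,0,0,0.5,0,0,0,0,0,0,1], "newtons": 60}}

```text
t: 3.98
tool_pos: [0.5039, 0.2719, 0.1525]
tool_rot: [2.323, 2.114, 0.003]
contact_force: [0.3, 1.0, -0.2]
opening: 0.0517
```

Emit:
{"api": "drive_tool", "payload": {"moves": [0,0,0,0,0,0,1,0,0,0,0,0,0,1,0,0,0,0,0,0,1,0,0,0,0,0,0,1,0,0,0,0,0,0,1]}}

```text
t: 4.6
tool_pos: [0.5037, 0.2719, 0.1525]
tool_rot: [2.323, 2.114, 0.003]
contact_force: [-1.5, 0.5, 5.4]
opening: 0.0132
```

Run:
```python
from h import *
avg(4)
im=ctrl.get_image("wrist");cv2.imwrite("pics/w2.png",im[:,:,::-1])
```

```text
t 4.8 pos [0.5037 0.2719 0.1524] rot [2.3232 2.1141 0.0025] open 0.0135
F [-0.86   0.29   5.301] [0.63 0.32 0.31] M [0.0149 0.1923 0.0054] [0.0449 0.0332 0.0408]
```

View pics/w2.png

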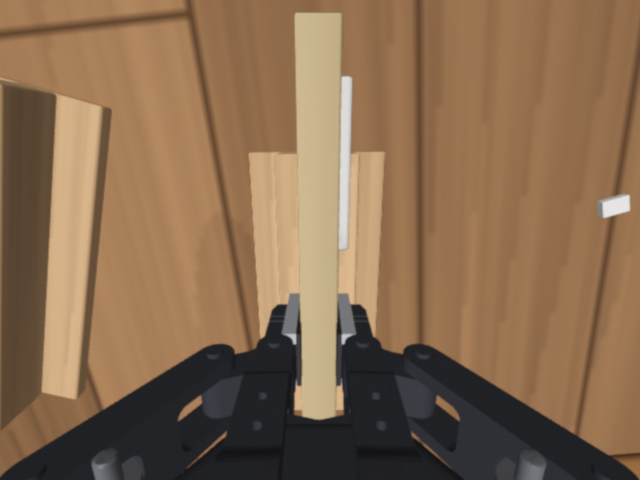

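Emit:
{"api": "drive_tool", "payload": {"moves": [0,0,0,0,0,0.01,1,0,0,0,0,0,0.02,1,0,0,0,0,0,0.025,1,0,0,0,0,0,0.025,1,0,0,0,0,0,0.02,1]}}

```text
t: 5.48
tool_pos: [0.5031, 0.2716, 0.2531]
tool_rot: [-2.324, -2.114, -0.001]
contact_force: [0.8, 0.1, -4.5]
opening: 0.013
```

Emit:
{"api": "drive_tool", "payload": {"moves": [0,0,0,0,0,0.01,1,0,0,0,0,0,0,1,0,0,0,0,0,0,1,0,0,0,0,0,0,1,0,0,0,0,0,0,1]}}

```text
t: 6.1
tool_pos: [0.5029, 0.2715, 0.2605]
tool_rot: [-2.323, -2.114, 0.002]
contact_force: [0.8, 0.2, -4.0]
opening: 0.0132
```

Run:
```python
from h import *
F,M=avg(30)
im=ctrl.get_image("scene");cv2.imwrite("pics/s3.png",im[:,:,::-1])
im=ctrl.get_image("wrist");cv2.imwrite("pics/w3.png",im[:,:,::-1])
```

```text
t 7.6 pos [0.5032 0.2716 0.2613] rot [-2.3235e+00 -2.1144e+00  1.0000e-04] open 0.0132
F [-0.139  0.104 -3.837] [0.48 0.45 0.49] M [ 0.0141 -0.0005 -0.0087] [0.0299 0.0306 0.0272]
```

View pics/s3.png

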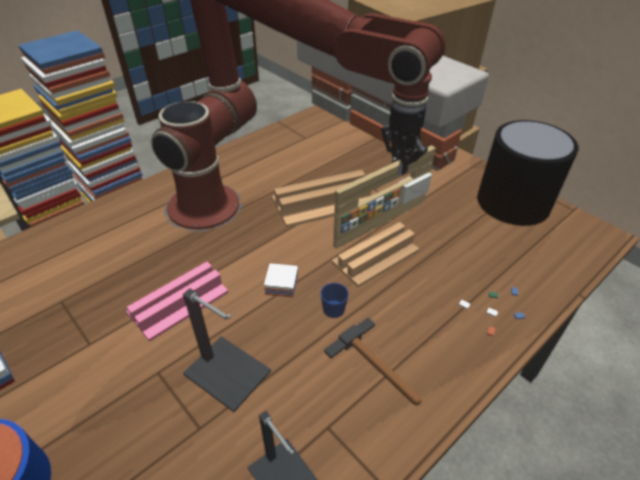

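Run:
```python
from h import *
F,M=avg(100)
```

```text
t 12.7 pos [0.5032 0.2716 0.2613] rot [-2.3236 -2.1143 -0.    ] open 0.0133
F [-0.067 -0.027 -3.702] [0.53 0.51 0.45] M [0.0169 0.006  0.0018] [0.0286 0.0288 0.0292]
```

View pics/w3.png

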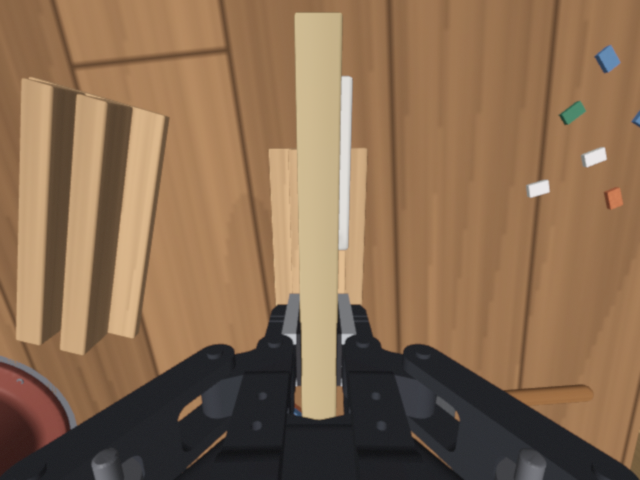

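Run:
```python
from h import *
im=cv2.imread("pics/w3.png");print(im[8:20,318].tolist());print(im[100,290:350:2,0].tolist())
K,W=wristcam(np.zeros(3),np.array([np.pi,0,0]))  # tool-down canonical: tool frame x -> x
I=np.linalg.inv(np.eye(4)); c=ctrl.get_calibration("wrist")['T_tool_cam']
def tb(px,ztool):
    d=c[:3,:3]@np.linalg.inv(K)@np.array([*px,1.]);o=c[:3,3];return o+d*(ztool-o[2])/d[2]
for z in (-.027,-.0296,-.032): print(tb((318,13),z),tb((295.5,13),z),tb((341.5,13),z))
```

```text
[[75, 107, 143], [73, 106, 143], [75, 106, 143], [76, 108, 142], [98, 133, 158], [132, 172, 192], [141, 181, 202], [141, 181, 202], [140, 181, 201], [142, 182, 202], [141, 182, 202], [142, 182, 202]]
[77, 76, 77, 123, 146, 145, 145, 146, 145, 144, 144, 144, 143, 142, 141, 141, 139, 140, 139, 138, 137, 137, 137, 136, 131, 143, 211, 217, 217, 215]
[ 0.1118697  -0.00249186 -0.027     ] [ 0.1118658  -0.00904243 -0.027     ] [ 0.11187378  0.00435103 -0.027     ]
[ 0.11106958 -0.00249274 -0.0296    ] [ 0.11106577 -0.00889515 -0.0296    ] [ 0.11107357  0.00419538 -0.0296    ]
[ 0.11033101 -0.00249356 -0.032     ] [ 0.11032728 -0.00875921 -0.032     ] [ 0.11033491  0.0040517  -0.032     ]
```

Run:
```python
import cv2
a=cv2.imread("pics/w3.png")
cv2.imwrite("pics/w3c.png",cv2.resize(a[0:270,270:370],None,fx=2.2*3,fy=2.2,interpolation=cv2.INTER_CUBIC))
for r in (60,150,200): print(r,a[r,290:300].sum(1).tolist(),a[r,336:356].sum(1).tolist())
print(a[72:82,347].sum(1).tolist(),a[242:254,346].sum(1).tolist())
```

```text
60 [329, 328, 331, 331, 351, 431, 520, 540, 540, 540] [511, 510, 504, 481, 435, 372, 353, 354, 354, 353, 352, 352, 350, 348, 348, 347, 343, 336, 337, 336]
150 [495, 489, 493, 499, 503, 507, 505, 505, 531, 541] [510, 502, 475, 469, 545, 641, 665, 665, 668, 665, 665, 656, 628, 578, 499, 475, 479, 476, 478, 481]
200 [509, 504, 498, 504, 510, 515, 515, 513, 512, 534] [507, 485, 480, 547, 641, 666, 668, 668, 668, 665, 655, 625, 574, 483, 476, 487, 486, 484, 487, 492]
[352, 354, 361, 407, 532, 634, 657, 658, 659, 659] [601, 598, 591, 585, 580, 567, 521, 479, 479, 479, 478, 478]
```

View pics/w3c.png

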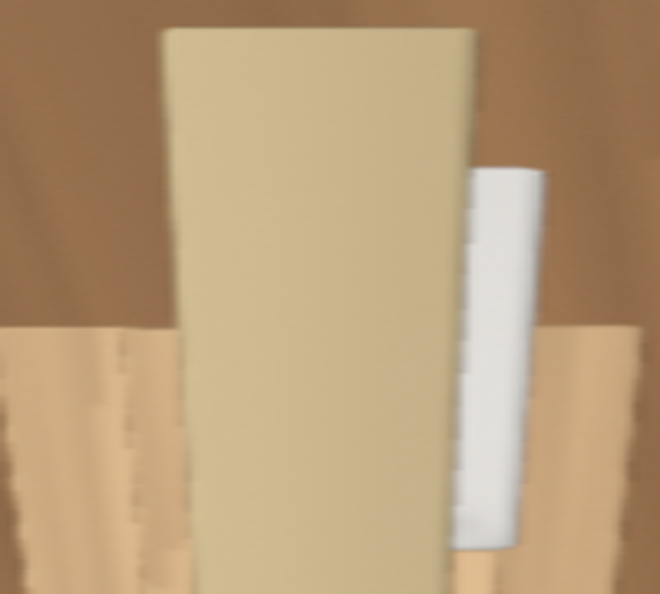

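Run:
```python
from h import *
cd=ctrl.get_calibration("wrist");c=cd['T_tool_cam'];K=np.array([[cd['fx'],0,cd['cx']],[0,cd['fy'],cd['cy']],[0,0,1]])
I=np.linalg.inv(c)
def pr(P): return cv2.projectPoints(np.array(P,float).reshape(-1,3),cv2.Rodrigues(I[:3,:3])[0],I[:3,3],K,None)[0].reshape(-1,2)
# board(x,y,z)-> tool: tool x = y - g, tool y = x + l, tool z = h - z  (h: board z of TCP)
def pt(p,b,):
    g,l,h,th=p; y,z=b[1]-.04,b[2]-.15; y,z=.04+y*np.cos(th)-z*np.sin(th),.15+y*np.sin(th)+z*np.cos(th)
    return [y-g,b[0]+l,h-z]
def f(p):
    e=pr([pt(p,b) for b in [(-.007,.15,.17),(.007,.15,.17),(.012,.145,.10),(.012,.055,.10)]])
    r=[e[0,0]-294.3,e[0,1]-12.6,e[1,0]-341.8,e[1,1]-12.6,e[2,1]-75.8,e[3,1]-248.3]
    # strip edge at row 60
    for x,u in((-.007,295.0),(.007,340.1)):
        q=pr([pt(p,(x,.15,.17)),pt(p,(x,.08,.17))]);r.append(np.interp(60,q[:,1],q[:,0])-u)
    q=pr([pt(p,(.017,.145,.1)),pt(p,(.017,.055,.1))]);r.append(np.interp(150,q[:,1],q[:,0])-349.7)
    return r
for fx in (1,0):
    r=least_squares(lambda p:f([*p[:3],p[3]*fx]),[.039,0,.14,0],x_scale=[.01,.01,.01,.01]);print(r.x.round(4),np.degrees(r.x[3]),np.round(r.fun,1))
```

```text
[ 0.0374 -0.0026  0.1447 -0.0085] -0.4846248294214311 [-0.1 -0.  -0.5  0.  -0.  -0.   0.1  0.4  0.3]
[ 0.0377 -0.0026  0.1443  0.    ] 0.0 [-0.3  0.2 -0.3  0.2 -0.8  0.  -0.2  0.6  0.4]
```

Emit:
{"api": "drive_tool", "payload": {"moves": [0,0,1,0.01,-0.015,0,1,0,0,1,0.01,-0.03,0,1,0,0,1,0.01,-0.035,0,1,0,0,1,0.01,-0.04,0,1,0,0,1,0.01,-0.04,0,1]}}

```text
t: 13.32
tool_pos: [0.5534, 0.1105, 0.2614]
tool_rot: [2.228, 2.214, 0.0]
contact_force: [0.5, 0.6, -4.6]
opening: 0.0132
```

Emit:
{"api": "drive_tool", "payload": {"moves": [0,0,1,0.01,-0.04,0,1,0,0,1,0.01,-0.04,0,1,0,0,1,0.01,-0.04,0,1,0,0,1,0.01,-0.04,0,1,0,0,1,0.01,-0.04,0,1]}}

```text
t: 13.95
tool_pos: [0.6034, -0.0897, 0.2613]
tool_rot: [2.13, 2.309, 0.0]
contact_force: [0.9, 0.8, -4.7]
opening: 0.0131
```

Emit:
{"api": "drive_tool", "payload": {"moves": [0,0,2,0.01,-0.04,0,1,0,0,2,0.01,-0.04,0,1,0,0,2,0,-0.04,0,1,0,0,1.1,0,-0.03,0,1,0,0,0,0,-0.01,0,1]}}

```text
t: 14.58
tool_pos: [0.6229, -0.2501, 0.2609]
tool_rot: [-1.986, -2.434, 0.0]
contact_force: [-0.2, 0.6, -3.0]
opening: 0.0132
```

Run:
```python
from h import *
for n in ("scene","top","wrist"):
    o=ctrl.get_obs();im=ctrl.get_image(n)[:,:,::-1].copy();cv2.imwrite(f"pics/{n}4.png",im);print(o['tool_pos'],o['tool_rot'],o['contact_force'],o['t'])
```

```text
[ 0.62293867 -0.25005179  0.26094637] [-1.98578306e+00 -2.43373532e+00  2.77843069e-04] [-0.16206233  0.61260598 -3.0292171 ] 14.575
[ 0.62294087 -0.25037108  0.26093189] [-1.98616240e+00 -2.43406511e+00  1.08518672e-03] [ 0.39646717 -0.49858861 -3.64163951] 14.625
[ 0.62305269 -0.24896538  0.26096871] [-1.98479784e+00 -2.43436973e+00 -1.34311512e-04] [ 0.77063765 -0.30072102 -3.49701689] 14.675
```

View pics/scene4.png

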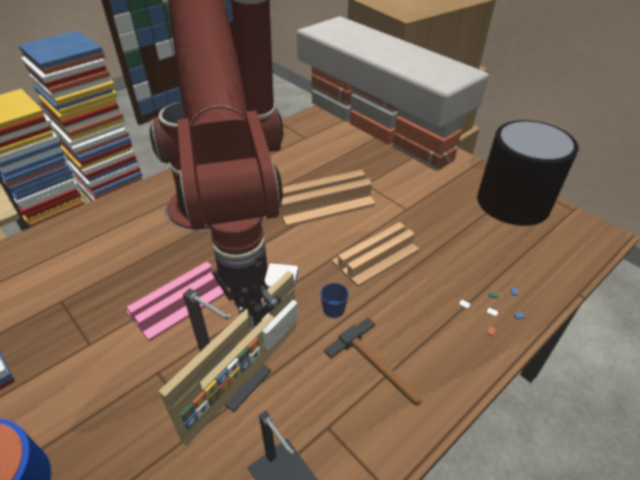

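View pics/top4.png

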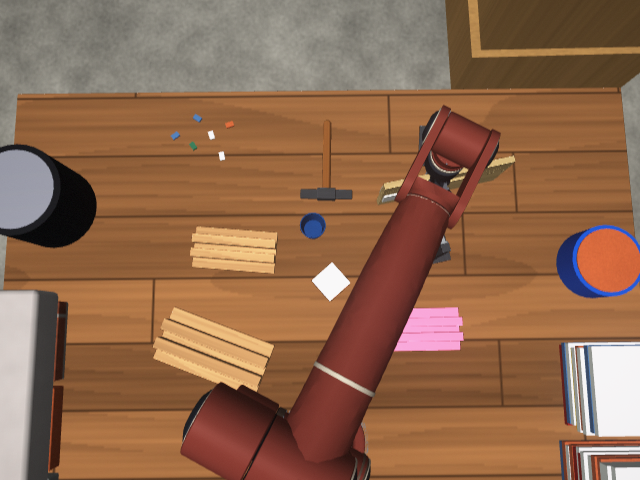

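View pics/wrist4.png

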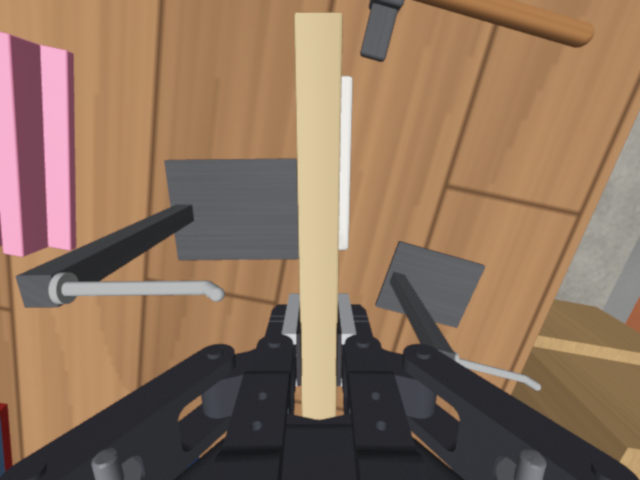

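Run:
```python
from h import *
a=cv2.imread("pics/wrist4.png")
cv2.imwrite("pics/w4c.png",cv2.resize(a[140:320,10:320],None,fx=2.5,fy=2.5,interpolation=cv2.INTER_CUBIC))
for u in (90,120,150,180,195): 
    col=a[275:305,u].astype(int).sum(1);print(u,col.tolist())
```

```text
90 [122, 120, 127, 125, 126, 142, 257, 418, 503, 543, 555, 556, 553, 553, 556, 556, 557, 553, 538, 510, 475, 453, 440, 440, 441, 441, 439, 440, 439, 441]
120 [400, 400, 401, 399, 400, 393, 395, 458, 519, 551, 558, 556, 554, 555, 556, 556, 556, 553, 537, 487, 418, 398, 396, 396, 396, 395, 396, 394, 395, 394]
150 [380, 375, 354, 318, 282, 289, 376, 475, 533, 557, 558, 556, 554, 556, 557, 559, 556, 551, 527, 468, 396, 381, 382, 383, 385, 384, 382, 385, 384, 385]
180 [361, 359, 357, 355, 347, 354, 424, 496, 539, 556, 557, 554, 555, 556, 557, 559, 555, 545, 513, 448, 379, 353, 353, 352, 352, 350, 350, 350, 348, 348]
195 [375, 372, 373, 376, 374, 383, 442, 505, 545, 557, 558, 553, 555, 556, 559, 557, 555, 541, 510, 461, 407, 385, 383, 384, 383, 383, 383, 381, 382, 383]
```

View pics/w4c.png

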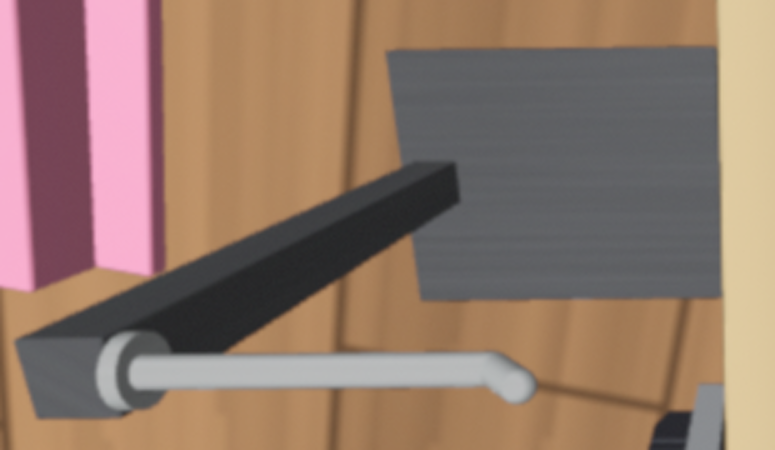

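Run:
```python
from h import *
tp=np.array([.6230,-.2498,.26095]);tr=np.array([-1.9856,-2.434,0])
K,W=wristcam(tp,tr)
def res(p,foot=True):
    r=[]
    if foot:
        e=wproj(K,W,T(p,[[-.075,.06,.01],[-.075,-.06,.01]]));r+=list((e-[[165.2,160],[178,259.6]]).ravel())
    e=wproj(K,W,T(p,[[-.068,.01,.23],[-.068,-.01,.23]]));r+=list((e-[[16.4,276],[25.2,307.2]]).ravel())
    for s,rows in ((1,(282.0,281.2,281.0)),(-1,(294.4,293.9,294.0))):
        # silhouette: approximate by max/min over circle
        th=np.linspace(0,2*np.pi,40)
        for u,v in zip((120,180,195),rows):
            A=wproj(K,W,T(p,np.c_[0*th-.04,.004*np.cos(th),.226+.004*np.sin(th)]));B=wproj(K,W,T(p,np.c_[0*th+.034,.004*np.cos(th),.226+.004*np.sin(th)]))
            vals=[np.interp(u,[a[0],b[0]],[a[1],b[1]]) for a,b in zip(A,B)]
            r.append((min(vals) if s>0 else max(vals))-v)
    return np.array(r)
for name,fn,zf in (("all z0",lambda p:res([p[0],p[1],0,p[3]]),0),("all zfree",res,1),("nofoot z0",lambda p:res([p[0],p[1],0,p[3]],False),0),("nofoot zfree",lambda p:res(p,False),1)):
    r=least_squares(fn,[.526,-.272,0,.204],x_scale=[.01,.01,.01,.05],diff_step=1e-5)
    p=r.x;print(name,p.round(4),np.degrees(p[3]).round(2),r.fun.round(1))
    Rt=R.from_rotvec(tr).as_matrix();pr=T([p[0],p[1],p[2]*zf,p[3]],[[0,0,.23]])[0];print("prong in tool",(Rt.T@(pr-tp)).round(4),"toolY yaw",np.degrees(np.arctan2(Rt[1,1],Rt[0,1])).round(2))
```

```text
all z0 [ 0.5268 -0.2721  0.0023  0.2093] 11.99 [-1.  -0.9  0.1  0.7 -0.2 -1.   0.6  0.8 -1.  -0.6 -0.5  0.8  0.9  0.7]
prong in tool [-0.0025 -0.0987  0.031 ] toolY yaw 11.59
all zfree [ 0.5262 -0.2725 -0.0007  0.2088] 11.96 [-1.2 -0.6 -0.1  0.7 -0.1 -1.1  0.7  0.7 -1.  -0.6 -0.5  0.8  0.9  0.7]
prong in tool [-0.0028 -0.0993  0.0317] toolY yaw 11.59
nofoot z0 [ 0.5267 -0.2721  0.5936  0.2107] 12.07 [-0.4 -0.9  0.4  0.9 -1.  -0.7 -0.6  0.8  0.9  0.6]
prong in tool [-0.0025 -0.0988  0.031 ] toolY yaw 11.59
nofoot zfree [ 0.5147 -0.2811 -0.0142  0.2121] 12.15 [-0.1  0.3  0.1 -0.3 -0.4 -0.2 -0.1  0.4  0.3  0.1]
prong in tool [-0.009  -0.1124  0.0452] toolY yaw 11.59
```

Emit:
{"api": "drive_tool", "payload": {"moves": [0,0,0.4,0,0.002,-0.0045,1,0,0,0,0,0,0,1,0,0,0,-0.0098,-0.0021,0,1,0,0,0,-0.0098,-0.0021,0,1,0,0,0,-0.0098,-0.0021,0,1]}}

```text
t: 15.35
tool_pos: [0.5929, -0.2529, 0.257]
tool_rot: [1.975, 2.443, -0.0]
contact_force: [-0.9, -0.4, -4.4]
opening: 0.0132
```

Run:
```python
from h import *
o=ctrl.get_obs();print(o['tool_pos'],o['tool_rot'],o['t'])
im=ctrl.get_image("wrist")[:,:,::-1];s=ctrl.get_image("scene")[:,:,::-1]
cv2.imwrite("pics/w5.png",np.hstack([cv2.resize(im[140:340,60:360],None,fx=1.5,fy=1.5),cv2.resize(s[260:440,160:310],None,fx=2,fy=2)[:300]]))
cv2.imwrite("pics/s5.png",cv2.resize(s[260:440,160:310],None,fx=4,fy=4,interpolation=cv2.INTER_CUBIC)[:600])
```

```text
[ 0.59293494 -0.25287678  0.25699986] [ 1.97506472e+00  2.44280331e+00 -1.62964590e-04] 15.35
```

View pics/w5.png

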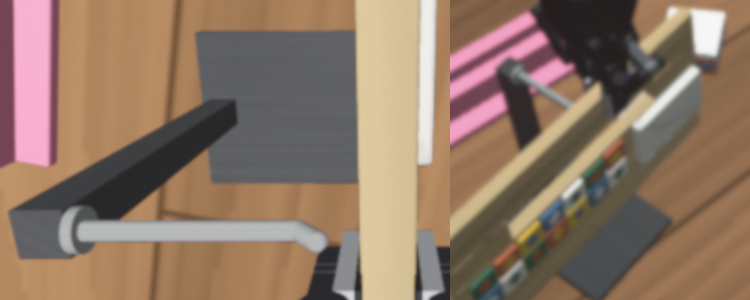

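View pics/s5.png

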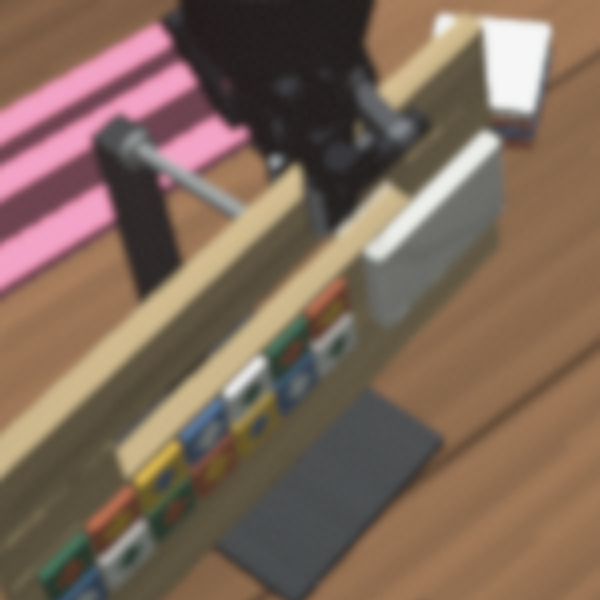

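Emit:
{"api": "drive_tool", "payload": {"moves": [0,0,0,-0.0049,-0.001,0,1,0,0,0,-0.0039,-0.0008,0,1,0,0,0,-0.002,-0.0004,0,1,0,0,0,-0.002,-0.0004,0,1,0,0,0,-0.002,-0.0004,0,1]}}

```text
t: 16.08
tool_pos: [0.5789, -0.2556, 0.2568]
tool_rot: [-1.975, -2.443, -0.0]
contact_force: [-0.4, 0.0, -4.1]
opening: 0.0132
```

Run:
```python
from h import *
avg(3)
im=ctrl.get_image("wrist")[:,:,::-1];s=ctrl.get_image("scene")[:,:,::-1];cv2.imwrite("pics/scene6.png",s);cv2.imwrite("pics/wrist6.png",im)
cv2.imwrite("pics/s6.png",cv2.resize(s[280:400,160:310],None,fx=5,fy=5,interpolation=cv2.INTER_CUBIC)[:600])
```

```text
t 16.23 pos [ 0.579  -0.2556  0.2568] rot [1.9749e+00 2.4432e+00 1.0000e-04] open 0.0131
F [-0.178 -0.189 -3.798] [0.64 0.3  0.9 ] M [ 0.0093  0.0303 -0.004 ] [0.0121 0.0087 0.0047]
```

View pics/s6.png

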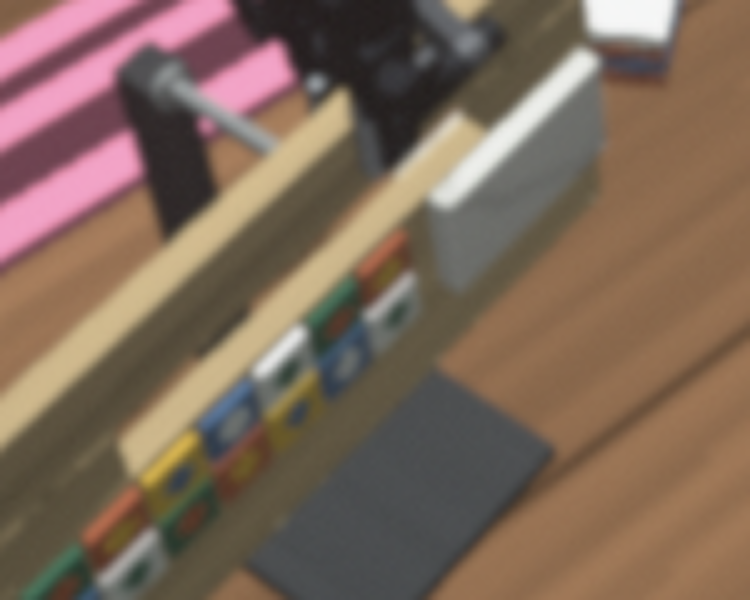

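View pics/wrist6.png

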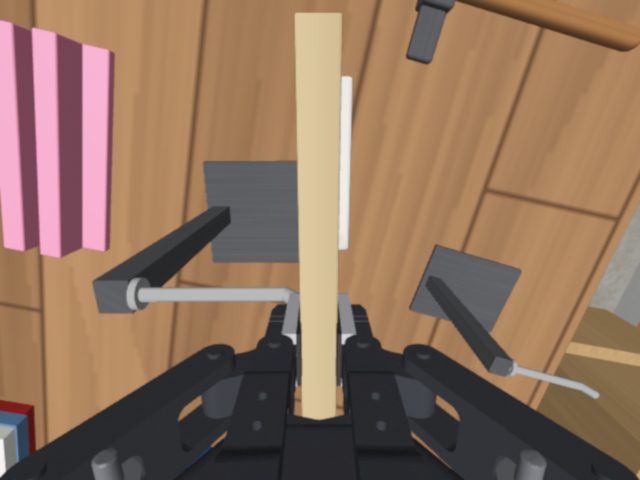

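Emit:
{"api": "drive_tool", "payload": {"moves": [0,0,0,-0.002,-0.0004,0,1,0,0,0,-0.002,-0.0004,0,1,0,0,0,-0.002,-0.0004,0,1,0,0,0,0,0,0,1,0,0,0,0,0,0,1]}}

```text
t: 16.95
tool_pos: [0.573, -0.2569, 0.2568]
tool_rot: [1.975, 2.443, 0.0]
contact_force: [-0.0, 0.1, -3.9]
opening: 0.0132
```

Run:
```python
from h import *
avg(8)
```

```text
t 17.35 pos [ 0.573  -0.2568  0.2568] rot [-1.9748 -2.4432 -0.    ] open 0.0129
F [-0.039  0.094 -4.181] [0.51 0.48 0.4 ] M [ 0.0181 -0.0069 -0.0096] [0.0181 0.0416 0.0125]
```

Emit:
{"api": "drive_tool", "payload": {"moves": [0,0,0,-0.0029,-0.0006,0,1,0,0,0,-0.0039,-0.0008,0,1,0,0,0,-0.0039,-0.0008,0,1,0,0,0,-0.0049,-0.001,0,1,0,0,0,-0.0049,-0.001,0,1]}}

```text
t: 17.98
tool_pos: [0.5521, -0.2612, 0.2568]
tool_rot: [1.975, 2.443, -0.0]
contact_force: [0.5, 0.9, -4.8]
opening: 0.0132
```

Emit:
{"api": "drive_tool", "payload": {"moves": [0,0,0,-0.0059,-0.0012,0,1,0,0,0,-0.0078,-0.0017,0,1,0,0,0,-0.0078,-0.0017,0,1,0,0,0,-0.0059,-0.0012,0,1,0,0,0,0,0,0,1]}}

```text
t: 18.6
tool_pos: [0.5247, -0.267, 0.2569]
tool_rot: [1.975, 2.443, 0.0]
contact_force: [0.6, 0.5, -3.8]
opening: 0.0131
```

Run:
```python
from h import *
avg(6)
im=ctrl.get_image("wrist")[:,:,::-1];s=ctrl.get_image("scene")[:,:,::-1];cv2.imwrite("pics/wrist7.png",im)
cv2.imwrite("pics/s7.png",cv2.resize(s[260:380,120:270],None,fx=5,fy=5,interpolation=cv2.INTER_CUBIC)[:600])
```

```text
t 18.9 pos [ 0.5253 -0.2668  0.2568] rot [-1.9746e+00 -2.4434e+00 -1.0000e-04] open 0.013
F [ 0.021 -0.209 -3.979] [0.61 0.31 0.38] M [-0.011   0.015   0.0041] [0.0293 0.0202 0.0232]
```

View pics/s7.png

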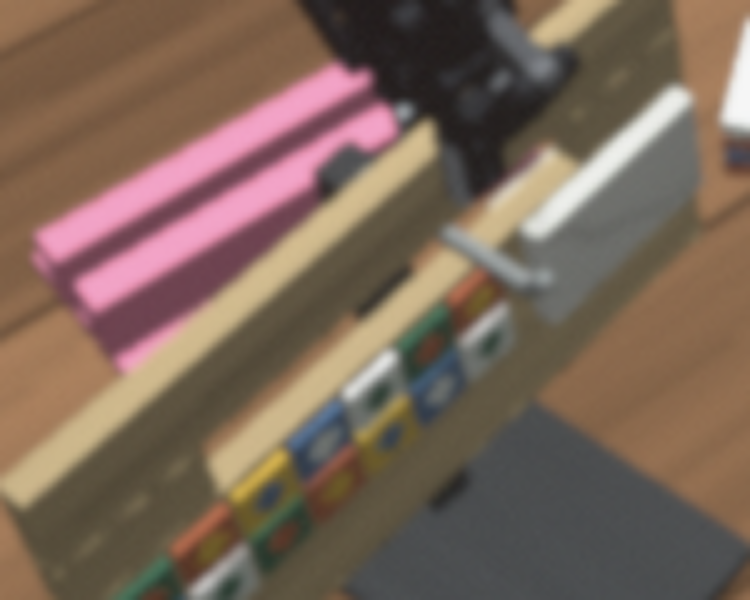

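View pics/wrist7.png

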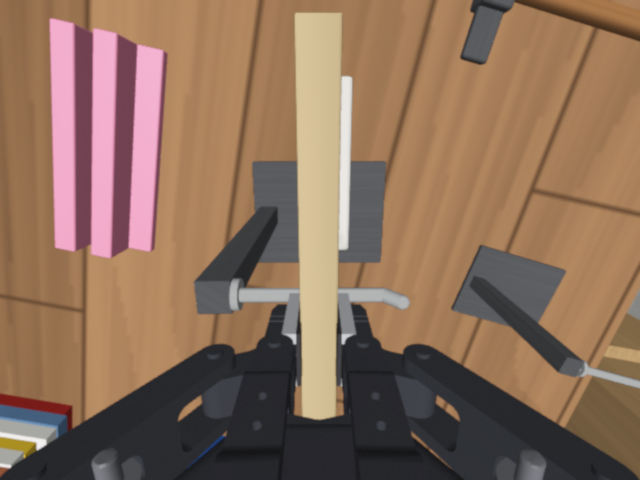

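Emit:
{"api": "drive_tool", "payload": {"moves": [0,0,0,0,0,-0.004,1,0,0,0,0,0,-0.004,1,0,0,0,0,0,-0.002,1,0,0,0,0,0,-0.001,1,0,0,0,0,0,0,1]}}

```text
t: 19.62
tool_pos: [0.5251, -0.2669, 0.2457]
tool_rot: [-1.975, -2.443, -0.0]
contact_force: [-0.4, 0.2, -3.5]
opening: 0.0128
```

Emit:
{"api": "drive_tool", "payload": {"moves": [0,0,0,0,0,-0.001,1,0,0,0,0,0,0,1,0,0,0,0,0,0,1,0,0,0,0,0,0,1,0,0,0,0,0,0,1]}}

```text
t: 20.25
tool_pos: [0.5251, -0.2669, 0.2448]
tool_rot: [1.975, 2.443, 0.0]
contact_force: [-0.5, -0.3, -3.6]
opening: 0.0132
```

Run:
```python
from h import *
avg(6)
```

```text
t 20.55 pos [ 0.5251 -0.2669  0.2448] rot [ 1.9749  2.4432 -0.    ] open 0.0127
F [-0.188  0.039 -3.704] [0.26 0.58 0.51] M [0.0211 0.0076 0.0134] [0.0312 0.0375 0.0219]
```

Emit:
{"api": "drive_tool", "payload": {"moves": [0,0,0,0,0,-0.001,1,0,0,0,0,0,0,1,0,0,0,0,0,0,1,0,0,0,0,0,0,1,0,0,0,0,0,0,1]}}

```text
t: 21.18
tool_pos: [0.5251, -0.2669, 0.2438]
tool_rot: [1.975, 2.443, 0.0]
contact_force: [-0.2, -0.8, -3.7]
opening: 0.013
```

Emit:
{"api": "drive_tool", "payload": {"moves": [0,0,0,0,0,-0.001,1,0,0,0,0,0,0,1,0,0,0,0,0,0,1,0,0,0,0,0,0,1,0,0,0,0,0,0,1]}}

```text
t: 21.8
tool_pos: [0.5251, -0.2669, 0.2428]
tool_rot: [1.975, 2.443, 0.0]
contact_force: [0.3, 0.2, -3.5]
opening: 0.0129
```

Emit:
{"api": "drive_tool", "payload": {"moves": [0,0,0,0,0,-0.001,1,0,0,0,0,0,0,1,0,0,0,0,0,0,1,0,0,0,0,0,0,1,0,0,0,0,0,0,1]}}

```text
t: 22.42
tool_pos: [0.5251, -0.2669, 0.2418]
tool_rot: [1.975, 2.443, -0.0]
contact_force: [0.4, 0.4, -3.8]
opening: 0.0128
```

Emit:
{"api": "drive_tool", "payload": {"moves": [0,0,0,0,0,-0.0007,1,0,0,0,0,0,0,1,0,0,0,0,0,0,1,0,0,0,0,0,0,1,0,0,0,0,0,0,1]}}

```text
t: 23.05
tool_pos: [0.5251, -0.2669, 0.2411]
tool_rot: [-1.975, -2.443, 0.0]
contact_force: [0.3, 0.9, -3.2]
opening: 0.0131
```

Emit:
{"api": "drive_tool", "payload": {"moves": [0,0,0,0,0,-0.0007,1,0,0,0,0,0,0,1,0,0,0,0,0,0,1,0,0,0,0,0,0,1,0,0,0,0,0,0,1]}}

```text
t: 23.68
tool_pos: [0.5251, -0.2669, 0.2404]
tool_rot: [1.975, 2.443, -0.0]
contact_force: [-0.0, -1.1, -4.5]
opening: 0.0131
```

Emit:
{"api": "drive_tool", "payload": {"moves": [0,0,0,0,0,-0.0005,1,0,0,0,0,0,0,1,0,0,0,0,0,0,1,0,0,0,0,0,0,1,0,0,0,0,0,0,1]}}

```text
t: 24.3
tool_pos: [0.5252, -0.2669, 0.2403]
tool_rot: [1.975, 2.443, 0.0]
contact_force: [-1.1, 0.2, 1.0]
opening: 0.013
```

Run:
```python
from h import *
avg(60)
```

```text
t 27.3 pos [ 0.5252 -0.2669  0.2402] rot [1.9746e+00 2.4429e+00 1.0000e-04] open 0.0129
F [-1.927  1.41   4.187] [0.58 0.48 1.53] M [ 0.2222  0.3553 -0.0108] [0.0369 0.046  0.0311]
```

Run:
```python
from h import *
for i in range(4): avg(5)
```

```text
t 27.55 pos [ 0.5252 -0.2669  0.2402] rot [1.9746 2.443  0.    ] open 0.0131
F [-2.283  1.639  5.401] [0.44 0.22 0.51] M [ 0.2454  0.3759 -0.0163] [0.0242 0.0193 0.0078]
t 27.8 pos [ 0.5252 -0.2669  0.2402] rot [1.9746e+00 2.4430e+00 1.0000e-04] open 0.0131
F [-2.418  1.27   5.465] [0.55 0.57 0.46] M [ 0.2014  0.4142 -0.0218] [0.0193 0.0151 0.0121]
t 28.05 pos [ 0.5252 -0.2669  0.2402] rot [1.9746e+00 2.4430e+00 1.0000e-04] open 0.0132
F [-1.819  0.926  5.416] [0.62 0.4  0.31] M [ 0.2511  0.365  -0.0075] [0.0176 0.0129 0.0105]
t 28.3 pos [ 0.5252 -0.2669  0.2402] rot [1.9746e+00 2.4430e+00 1.0000e-04] open 0.0129
F [-1.871  1.704  4.933] [0.5  0.36 0.4 ] M [ 0.2258  0.3861 -0.0112] [0.0251 0.0245 0.0136]
```

Emit:
{"api": "drive_tool", "payload": {"moves": [0,0,0,0,0,0.0003,1,0,0,0,0,0,0,1,0,0,0,0,0,0,1,0,0,0,0,0,0,1,0,0,0,0,0,0,1]}}

```text
t: 28.92
tool_pos: [0.5251, -0.2669, 0.2402]
tool_rot: [1.975, 2.443, 0.0]
contact_force: [-1.1, 1.2, 5.2]
opening: 0.0128
```

Run:
```python
from h import *
for i in range(4): avg(10)
```

```text
t 29.43 pos [ 0.5252 -0.2669  0.2402] rot [1.9748 2.443  0.    ] open 0.0129
F [-0.93   0.853  4.102] [0.25 0.61 0.37] M [ 0.1123  0.1843 -0.0159] [0.0273 0.0387 0.0309]
t 29.93 pos [ 0.5252 -0.2669  0.2402] rot [1.9747e+00 2.4431e+00 1.0000e-04] open 0.013
F [-0.536  0.653  4.281] [0.43 0.4  0.52] M [ 0.0708  0.1149 -0.0039] [0.0377 0.0315 0.0245]
t 30.43 pos [ 0.5252 -0.2669  0.2403] rot [1.9748 2.4431 0.    ] open 0.0133
F [-0.271  0.544  3.94 ] [0.57 0.62 0.53] M [ 0.0693  0.0578 -0.0167] [0.0316 0.0204 0.0263]
t 30.93 pos [ 0.5251 -0.2669  0.2402] rot [1.9748 2.4431 0.    ] open 0.0133
F [-0.188  0.335  3.988] [0.44 0.49 0.71] M [ 0.0351  0.0369 -0.0167] [0.0327 0.0293 0.0323]
```

Emit:
{"api": "drive_tool", "payload": {"moves": [0,0,0,0,0,0.0015,1,0,0,0,0.0004,-0.002,0,1,0,0,0,0,0,0,1,0,0,0,0,0,-0.0012,1,0,0,0,0,0,-0.0003,1]}}

```text
t: 31.55
tool_pos: [0.5252, -0.2688, 0.2403]
tool_rot: [-1.975, -2.443, 0.0]
contact_force: [-2.6, 1.5, 0.9]
opening: 0.0131
```

Run:
```python
from h import *
for i in range(3): avg(10)
```

```text
t 32.05 pos [ 0.5254 -0.2689  0.2403] rot [-1.9749e+00 -2.4431e+00  3.0000e-04] open 0.0129
F [-2.35   1.781  0.988] [0.72 0.52 0.7 ] M [ 0.2835  0.4128 -0.0142] [0.0324 0.0461 0.0168]
t 32.55 pos [ 0.5255 -0.2689  0.2403] rot [ 1.9748e+00  2.4431e+00 -2.0000e-04] open 0.0131
F [-2.507  1.371  1.695] [0.62 0.65 0.5 ] M [ 0.2249  0.4555 -0.0091] [0.0245 0.0314 0.0272]
t 33.05 pos [ 0.5255 -0.2689  0.2402] rot [ 1.9749e+00  2.4432e+00 -1.0000e-04] open 0.013
F [-2.404  1.225  2.23 ] [0.52 0.44 0.39] M [ 0.207   0.5101 -0.0167] [0.0376 0.0266 0.0171]
```

Emit:
{"api": "drive_tool", "payload": {"moves": [0,0,0,0,0,0.0004,1,0,0,0,0,0,0,1,0,0,0,0,0,0,1,0,0,0,0,0,0,1,0,0,0,0,0,0,1]}}

```text
t: 33.67
tool_pos: [0.5255, -0.2689, 0.2404]
tool_rot: [-1.975, -2.443, 0.0]
contact_force: [-2.5, 0.1, -0.9]
opening: 0.0131
```

Run:
```python
from h import *
for i in range(3): avg(15)
```

```text
t 34.42 pos [ 0.5255 -0.2688  0.2404] rot [-1.9748e+00 -2.4431e+00 -2.0000e-04] open 0.0129
F [-0.841 -0.394 -2.041] [0.43 0.59 0.67] M [-0.0323  0.1825 -0.008 ] [0.0421 0.0566 0.018 ]
t 35.17 pos [ 0.5254 -0.2688  0.2405] rot [-1.9747e+00 -2.4430e+00 -1.0000e-04] open 0.0129
F [-0.038 -0.277 -3.264] [0.49 0.36 0.66] M [ 0.0016  0.0014 -0.001 ] [0.0402 0.0401 0.0366]
t 35.92 pos [ 0.5255 -0.2689  0.2406] rot [1.9749 2.4432 0.    ] open 0.013
F [ 0.142 -0.118 -3.982] [0.33 0.54 0.45] M [-0.0056  0.0013 -0.0043] [0.0255 0.0237 0.0327]
```

Emit:
{"api": "drive_tool", "payload": {"moves": [0,0,0,0,0,-0.0002,1,0,0,0,0,0,0,1,0,0,0,0,0,0,1,0,0,0,0,0,0,1,0,0,0,0,0,0,1]}}

```text
t: 36.55
tool_pos: [0.5255, -0.2689, 0.2404]
tool_rot: [1.975, 2.443, -0.0]
contact_force: [0.2, 0.3, -4.1]
opening: 0.0134
```

Run:
```python
from h import *
for i in range(3): avg(12)
```

```text
t 37.15 pos [ 0.5255 -0.2689  0.2404] rot [ 1.9749  2.4432 -0.    ] open 0.0131
F [ 0.064  0.084 -3.366] [0.29 0.38 0.39] M [0.0176 0.0158 0.0044] [0.0233 0.0271 0.0376]
t 37.75 pos [ 0.5255 -0.2689  0.2404] rot [ 1.9749  2.4432 -0.    ] open 0.0132
F [ 0.14   0.114 -3.168] [0.28 0.5  0.54] M [ 0.0098  0.0014 -0.0096] [0.0297 0.0167 0.0337]
t 38.35 pos [ 0.5255 -0.2689  0.2404] rot [ 1.9749  2.4432 -0.    ] open 0.0131
F [ 0.233 -0.327 -3.125] [0.41 0.51 0.32] M [ 0.0027 -0.0172 -0.008 ] [0.0485 0.0243 0.0257]
```

Emit:
{"api": "drive_tool", "payload": {"moves": [0,0,0,0,0,-0.0002,1,0,0,0,0,0,0,1,0,0,0,0,0,0,1,0,0,0,0,0,0,1,0,0,0,0,0,0,1]}}

```text
t: 38.98
tool_pos: [0.5255, -0.2689, 0.2404]
tool_rot: [1.975, 2.443, 0.0]
contact_force: [-0.2, 1.3, -1.7]
opening: 0.0129
```

Run:
```python
from h import *
for i in range(3): avg(10)
```

```text
t 39.48 pos [ 0.5255 -0.2689  0.2403] rot [1.9747 2.4432 0.    ] open 0.0135
F [-0.572  0.142 -0.882] [0.46 0.35 0.7 ] M [0.0588 0.0965 0.0041] [0.0226 0.023  0.0247]
t 39.98 pos [ 0.5255 -0.2689  0.2403] rot [1.9748 2.4431 0.    ] open 0.0132
F [-0.794  0.762 -0.468] [0.49 0.54 0.54] M [ 0.091   0.1413 -0.0114] [0.0318 0.0319 0.0267]
t 40.48 pos [ 0.5255 -0.2689  0.2403] rot [1.9748 2.4431 0.    ] open 0.0129
F [-0.712  0.444  0.   ] [0.45 0.45 0.59] M [ 0.0838  0.1274 -0.0019] [0.0305 0.0297 0.0176]
```

Emit:
{"api": "drive_tool", "payload": {"moves": [0,0,0,0,0,0,0.75,0,0,0,0,0,0,0.75,0,0,0,0,0,0,1,0,0,0,0,0,0,1,0,0,0,0,0,0,1], "newtons": 40}}

```text
t: 41.1
tool_pos: [0.5256, -0.269, 0.2404]
tool_rot: [1.975, 2.443, 0.0]
contact_force: [0.3, -0.0, 0.9]
opening: 0.0135
```

Run:
```python
from h import *
avg(2)
im=ctrl.get_image("wrist")[:,:,::-1];s=ctrl.get_image("scene")[:,:,::-1];cv2.imwrite("pics/wrist8.png",im);cv2.imwrite("pics/scene8.png",s)
cv2.imwrite("pics/w8.png",np.hstack([cv2.imread("pics/wrist7.png")[0:300,240:400],im[0:300,240:400]]))
for n in ("pics/wrist7.png","pics/wrist8.png"):
    a=cv2.imread(n).astype(int).sum(2)
    print(a[6:22,318].tolist()); print(a[60,290:300].tolist(),a[60,334:344].tolist()); print(a[68:84,347].tolist(),a[240:256,346].tolist())
```

```text
t 41.2 pos [ 0.5256 -0.269   0.2404] rot [1.9745e+00 2.4428e+00 1.0000e-04] open 0.0133
F [0.709 0.046 0.779] [0.14 0.64 0.32] M [-0.0531 -0.0865 -0.0089] [0.0246 0.0566 0.0072]
[356, 355, 355, 354, 354, 359, 423, 525, 552, 551, 551, 552, 552, 554, 551, 552]
[358, 363, 365, 369, 379, 448, 540, 563, 566, 567] [539, 539, 538, 537, 534, 516, 476, 406, 376, 375]
[361, 360, 361, 362, 360, 360, 364, 428, 564, 664, 685, 687, 686, 687, 688, 689] [649, 646, 640, 635, 630, 624, 621, 604, 539, 433, 319, 280, 280, 285, 290, 285]
[360, 360, 360, 361, 366, 412, 506, 548, 555, 558, 555, 558, 555, 558, 556, 557]
[368, 370, 371, 368, 368, 422, 524, 563, 569, 572] [543, 543, 543, 542, 537, 518, 478, 408, 380, 377]
[367, 367, 365, 366, 366, 366, 364, 363, 402, 536, 667, 692, 691, 692, 692, 692] [658, 655, 650, 646, 642, 640, 634, 623, 590, 507, 376, 293, 280, 276, 281, 287]
```

View pics/w8.png

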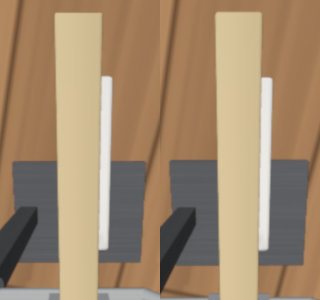

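```bash
cat > fitb.py <<'E'
from h import *
cd=ctrl.get_calibration("wrist");c=cd['T_tool_cam'];K=np.array([[cd['fx'],0,cd['cx']],[0,cd['fy'],cd['cy']],[0,0,1]])
I=np.linalg.inv(c)
def pr(P): return cv2.projectPoints(np.array(P,float).reshape(-1,3),cv2.Rodrigues(I[:3,:3])[0],I[:3,3],K,None)[0].reshape(-1,2)
def pt(p,b):
    g,h,th=p; y,z=b[1]-.035,b[2]-.13; y,z=.035+y*np.cos(th)-z*np.sin(th),.13+y*np.sin(th)+z*np.cos(th)
    return [y-g,b[0]-.0026,h-z]
def cross(v,o,rev=False):
    v=np.array(v,float); m=(v[:3].mean()+v[-3:].mean())/2; s=np.sign(v-m); i=np.where(s[:-1]!=s[1:])[0][0]
    return o+i+(m-v[i])/(v[i+1]-v[i])
def meas(a):
    a=a.astype(int).sum(2)
    e=cross(a[2:28,308:330].mean(1),2)
    # slab column: max brightness
    s1=cross(a[66:84,345:349].mean(1),66); s2=cross(a[244:256,344:347].mean(1),244)
    w=cross(a[58:63,286:304].mean(0),286),cross(a[58:63,330:348].mean(0),330)
    return e,s1,s2,w[1]-w[0]
def tilt(a):
    m=meas(a)
    def f(p):
        q=pr([pt(p,b) for b in [(0,.15,.17),(.012,.145,.10),(.012,.055,.10)]])
        w=pr([pt(p,(-.007,.14,.17)),pt(p,(.007,.14,.17))])
        return [q[0,1]-m[0],q[1,1]-m[1],q[2,1]-m[2]]
    r=least_squares(f,[.037,.144,0],x_scale=[.01,.01,.01]);return np.round(m,2),r.x.round(5),"tilt deg (+ = +y end up)",np.degrees(r.x[2]).round(2)
E
python3 - <<'E'
from fitb import *
for n in ("w3","wrist4","wrist6","wrist7","wrist8"): print(n,tilt(cv2.imread(f"pics/{n}.png")))
E
```

```text
w3 (array([ 12.34,  75.81, 247.94,  45.05]), array([ 0.03673,  0.14493, -0.01126]), 'tilt deg (+ = +y end up)', np.float64(-0.64))
wrist4 (array([ 12.36,  75.74, 248.69,  45.23]), array([ 0.03698,  0.14409, -0.00818]), 'tilt deg (+ = +y end up)', np.float64(-0.47))
wrist6 (array([ 12.32,  75.75, 248.8 ,  44.98]), array([ 0.03701,  0.14396, -0.00819]), 'tilt deg (+ = +y end up)', np.float64(-0.47))
wrist7 (array([ 12.32,  75.73, 249.1 ,  45.17]), array([ 0.03711,  0.14363, -0.00707]), 'tilt deg (+ = +y end up)', np.float64(-0.4))
wrist8 (array([ 11.5 ,  76.96, 249.58,  44.83]), array([ 0.037  ,  0.14344, -0.02124]), 'tilt deg (+ = +y end up)', np.float64(-1.22))
```

Emit:
{"api": "drive_tool", "payload": {"moves": [0,0,0,0,0,0.001,1,0,0,0,0.0002,-0.001,0,1,0,0,0,0,0,0,1,0,0,0,0,0,-0.0006,1,0,0,0,0,0,-0.0003,1]}}

```text
t: 41.92
tool_pos: [0.5255, -0.2698, 0.2404]
tool_rot: [-1.975, -2.443, 0.0]
contact_force: [-1.3, 1.4, -0.8]
opening: 0.0135
```

Run:
```python
from fitb import *
avg(5);avg(5)
```

```text
t 42.17 pos [ 0.5256 -0.2699  0.2404] rot [-1.9749e+00 -2.4431e+00  1.0000e-04] open 0.0133
F [-1.43   1.232 -0.553] [0.61 0.69 0.26] M [ 0.2214  0.2265 -0.0095] [0.0251 0.0248 0.0374]
t 42.42 pos [ 0.5256 -0.2698  0.2404] rot [-1.9748e+00 -2.4432e+00  1.0000e-04] open 0.0133
F [-1.841  1.73  -0.402] [0.55 0.23 0.12] M [ 0.2338  0.3011 -0.0039] [0.0197 0.0445 0.0408]
```

Second short trial release with catch.

Emit:
{"api": "drive_tool", "payload": {"moves": [0,0,0,0,0,0,0.75,0,0,0,0,0,0,0.75,0,0,0,0,0,0,0.75,0,0,0,0,0,0,1,0,0,0,0,0,0,1]}}

```text
t: 43.05
tool_pos: [0.5259, -0.27, 0.2406]
tool_rot: [1.974, 2.443, 0.0]
contact_force: [0.6, 0.4, 1.2]
opening: 0.0132
```

Run:
```python
from fitb import *
avg(2)
im=ctrl.get_image("wrist")[:,:,::-1];cv2.imwrite("pics/wrist9.png",im);print(tilt(im))
```

```text
t 43.15 pos [ 0.526  -0.27    0.2406] rot [1.9743e+00 2.4425e+00 3.0000e-04] open 0.0135
F [ 0.221 -0.109  0.6  ] [0.51 0.25 0.1 ] M [-0.0448 -0.119  -0.0147] [0.0041 0.0085 0.0067]
(array([ 11.19,  74.99, 248.57,  45.57]), array([ 0.03681,  0.14365, -0.00621]), 'tilt deg (+ = +y end up)', np.float64(-0.36))
```

Level within ~0.1° of the reference. Release and watch it longer with the fingers still around it.

Emit:
{"api": "drive_tool", "payload": {"moves": [0,0,0,0,0,0,0.75,0,0,0,0,0,0,0.75,0,0,0,0,0,0,0.75,0,0,0,0,0,0,0.72,0,0,0,0,0,0,0.72]}}

```text
t: 43.82
tool_pos: [0.5257, -0.2699, 0.2403]
tool_rot: [-1.975, -2.443, 0.0]
contact_force: [-0.0, -0.4, -0.4]
opening: 0.0238
```

Run:
```python
from fitb import *
for i in range(12):
    o=ctrl.get_obs();im=ctrl.get_image("wrist")[:,:,::-1];print(round(o['t'],2),round(o['opening'],4),np.round(o['contact_force'],1),tilt(im)[0],tilt(im)[-1])
cv2.imwrite("pics/wrist10.png",im);s=ctrl.get_image("scene")[:,:,::-1];cv2.imwrite("pics/s10.png",cv2.resize(s[260:380,120:270],None,fx=5,fy=5,interpolation=cv2.INTER_CUBIC)[:600])
```

```text
43.83 0.0238 [-0.  -0.4 -0.4] [ 11.56  75.21 249.28  45.53] -0.27
43.88 0.0237 [-0.4  0.6 -1.5] [ 11.55  75.2  249.27  45.6 ] -0.26
43.92 0.024 [-0.6  0.4  1.2] [ 11.55  75.19 249.25  45.61] -0.27
43.98 0.0241 [-1.2 -1.   1.4] [ 11.55  75.19 249.25  45.63] -0.26
44.02 0.0242 [ 1.4 -0.8  0.9] [ 11.55  75.19 249.24  45.62] -0.27
44.08 0.0237 [-0.2 -0.8  0.2] [ 11.55  75.19 249.25  45.61] -0.27
44.12 0.0242 [-0.1  0.9 -0.4] [ 11.55  75.19 249.25  45.59] -0.27
44.17 0.0238 [0.1 0.2 0. ] [ 11.55  75.2  249.25  45.61] -0.27
44.23 0.0238 [-0.   0.   0.9] [ 11.55  75.2  249.25  45.59] -0.27
44.27 0.0237 [ 0.2 -0.3 -0.1] [ 11.55  75.19 249.25  45.6 ] -0.26
44.33 0.0238 [-0.2  0.2 -0.2] [ 11.55  75.19 249.24  45.6 ] -0.27
44.38 0.0238 [0.3 0.  0.6] [ 11.55  75.19 249.25  45.62] -0.26
```

View pics/wrist10.png

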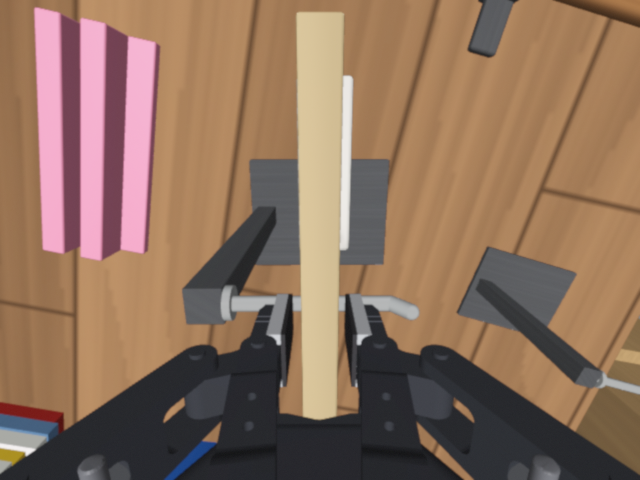

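View pics/s10.png

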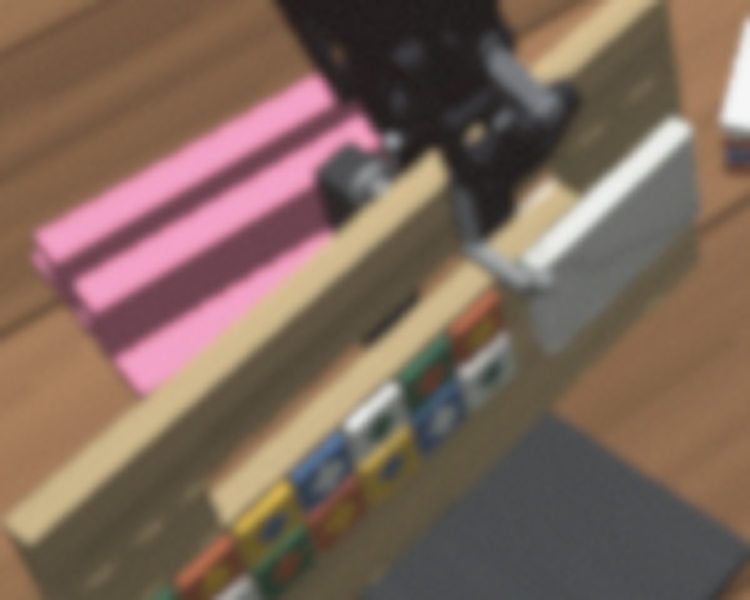

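It is let go, still, and level. I retreat straight up.

Emit:
{"api": "drive_tool", "payload": {"moves": [0,0,0,0,0,0,0.65,0,0,0,0,0,0.005,0.65,0,0,0,0,0,0.015,0.65,0,0,0,0,0,0.03,0.65,0,0,0,0,0,0.04,0.65]}}

```text
t: 45.1
tool_pos: [0.5254, -0.2697, 0.3314]
tool_rot: [-1.974, -2.442, 0.0]
contact_force: [-0.2, 0.2, -0.2]
opening: 0.0296
```

Emit:
{"api": "drive_tool", "payload": {"moves": [0,0,0,0,0,0.04,0.65,0,0,0,0,0,0.03,0.65,0,0,0,0,0,0,0.65,0,0,0,0,0,0,0.65,0,0,0,0,0,0,0.65]}}

```text
t: 45.72
tool_pos: [0.5253, -0.2696, 0.3983]
tool_rot: [-1.973, -2.441, 0.0]
contact_force: [-0.6, 0.2, -0.1]
opening: 0.03
```

Run:
```python
from h import *
avg(3)
s=ctrl.get_image("scene")[:,:,::-1];cv2.imwrite("pics/s11.png",s)
w=ctrl.get_image("wrist")[:,:,::-1];cv2.imwrite("pics/w11.png",w)
s2=ctrl.get_image("scene")[:,:,::-1];w2=ctrl.get_image("wrist")[:,:,::-1];print(np.abs(w2.astype(int)-w).max(),np.abs(s2.astype(int)-s).max())
```

```text
t 45.88 pos [ 0.5254 -0.2697  0.3989] rot [-1.9735e+00 -2.4415e+00  2.0000e-04] open 0.03
F [ 0.151 -0.149 -0.311] [0.36 0.58 0.64] M [-0.0108 -0.014  -0.0197] [0.0091 0.0141 0.0708]
50 33
```

View pics/s11.png

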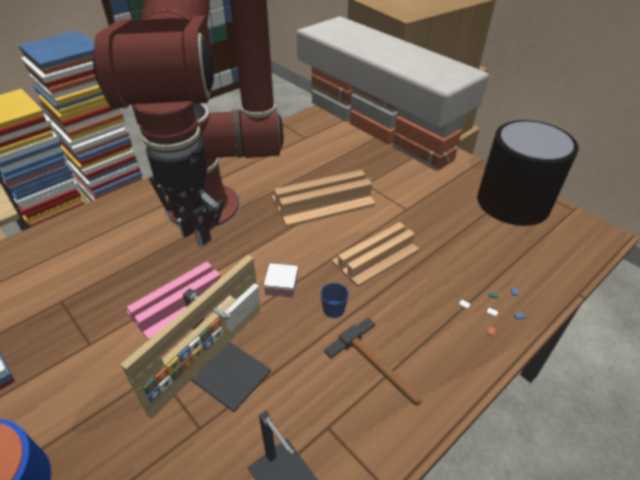

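View pics/w11.png

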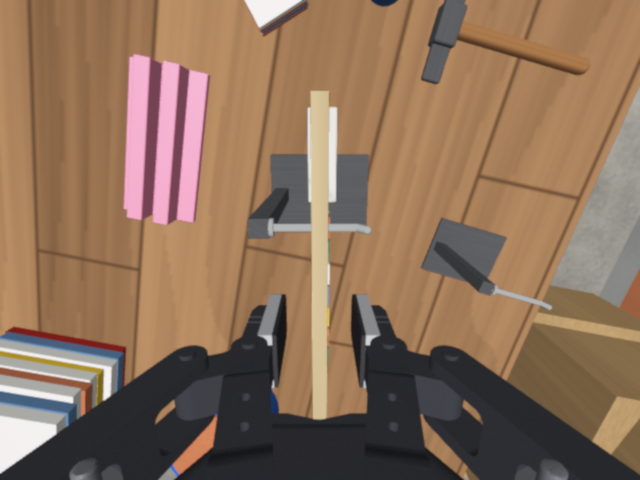

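Run:
```python
from h import *
p=None
for i in range(16):
    s=ctrl.get_image("scene").astype(int).sum(2)
    if p is not None:
        d=np.abs(s-p);b=d[250:420,110:270];j=np.unravel_index(d.argmax(),d.shape);print(b.max(),round((b>30).mean()*100,2),d.max(),j)
    p=s
s=ctrl.get_image("scene")[:,:,::-1];cv2.imwrite("pics/s12.png",cv2.resize(s[250:420,110:270],None,fx=3.5,fy=3.5,interpolation=cv2.INTER_CUBIC))
# level check: predicted board silhouette at zero tilt
st=[.5268,-.2721,0,np.radians(12)]
print(ctrl.get_obs()['t'])
```

```text
10 0.0 59 (np.int64(184), np.int64(157))
13 0.0 36 (np.int64(102), np.int64(198))
12 0.0 54 (np.int64(31), np.int64(199))
10 0.0 29 (np.int64(142), np.int64(176))
10 0.0 48 (np.int64(39), np.int64(181))
12 0.0 49 (np.int64(138), np.int64(187))
13 0.0 52 (np.int64(138), np.int64(187))
13 0.0 24 (np.int64(143), np.int64(170))
11 0.0 50 (np.int64(39), np.int64(181))
14 0.0 30 (np.int64(139), np.int64(185))
14 0.0 26 (np.int64(110), np.int64(163))
13 0.0 18 (np.int64(202), np.int64(505))
10 0.0 20 (np.int64(47), np.int64(210))
10 0.0 29 (np.int64(19), np.int64(133))
12 0.0 27 (np.int64(109), np.int64(150))
46.925
```

View pics/s12.png

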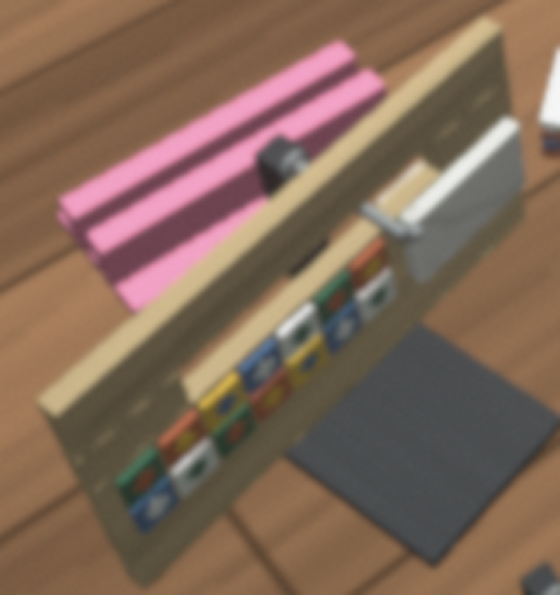

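Run:
```python
from h import *
px=np.array([(124.9,368.6),(151.4,417.7),(250.5,255.1),(121.3,365)])
B=np.array([[.007,-.15,.17],[.007,-.15,0],[-.007,.15,.17],[-.007,-.15,.17]])
def f(p):
    M=R.from_euler('ZX',[p[3],p[4]]).as_matrix();P=(B-[0,.035,.13])@M.T+[p[0],p[1],.23]
    return (proj("scene",P)-px).ravel()
r=least_squares(f,[.525,-.272,0,.209,0]);print(r.x.round(4),"tilt about prong deg",np.degrees(r.x[4]),r.fun.round(1))
ctrl.finish_job();print("handed in",ctrl.get_obs()['t'])
```

```text
[ 0.5311 -0.2714  3.1362  0.1856  0.0123] tilt about prong deg 0.7063055270239799 [ 0.5  0.2  1.   0.8  0.1 -0.1 -1.5 -1. ]
the job is handed in; nothing more can be done
the job is handed in; nothing more can be done
```

I lifted the board out of the smaller natural rack, threaded its slot over the prong of the larger stand, and let the prong take the weight. I then freed it twice for about 0.3 s each to feel for balance. The first release tipped it about 0.8°, so I moved it 1 mm; the second left it level. After that I let go, backed straight up and handed the job in at about 47 s of the 70 s allowed.

**Last checks:**
- **Level:** with the fingers open around it, the wrist camera put the board about 0.2° off its reference pose. A rougher fit from the scene camera just before handing in gave about 0.7°. Both are well inside 2.6°.
- **Still:** the board did not move over the final 0.8 s of pictures. The force on the tool was near zero after release.
- **Bystanders:** in the last scene and wrist pictures the pot, hammer and tiles look where they were at the start.

**What did not agree:**
- Sideways friction at the prong made the wrist-torque reading of the balance point uncertain by several millimetres. I relied on the short releases instead.
- The weight in the hand and the torque before contact both put the balance point at about y = 34 mm on the board.
- The wrist camera and the arm's own position differed by about 4 mm on the board's height in the grip. The final contact with the prong matched the arm's position.

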